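# Unlock the jar carousel and hold the red-capped jar at the front

### The arm

A 6-joint arm with a two-finger parallel gripper is mounted at the origin on the work surface. World frame = base frame: x ahead of the robot, y to its left, z up, the work surface at z = 0. Lengths are in m, angles in rad, forces in N, time in s.
With the tool pointing down it reaches from about 0.425 to 0.95 m from the base axis. Payload 3.5 kg.
Tool frame: the origin (TCP) lies at the very end of the fingers, on their centre line; the grasp point (between the pads) lies 19 mm behind it; z points along the fingers, y is the direction in which the jaws open and shut (so a half turn about z gives the same grasp; the last joint's range is limited). The gripper opens to 85 mm and grips with 20 to 120 N. Pads are 22 mm wide; open, the fingers measure 114 mm over their backs; the gripper's body (76 mm by 85 mm) begins 54 mm behind the grasp point. The pads swing forward as they close: fully open they stand 13 mm farther back than shut.
Start: joints at [-1.317, 0.286, 1.577, -0, 1.279, -0.15], TCP at [0.265, -0.621, 0.231] pointing down, gripper open.
Joint ranges: [-2.77, 2.77], [-0.9, 2.22], [0.21, 2.48], [-1.53, 4.67], [0.24, 2.81], [-2.84, 2.84]. Speed limits (rad/s): [2.79, 2.79, 3.14, 3.14, 3.14, 3.14].

### API

Orientations are given as a unit quaternion [x, y, z, w].
In Python, from plant import get_state, read_camera, sign_off gives the robot as it stands.
- The arm moves only by the tool step_arm, never from a script. Its argument "targets" is a list that holds one entry, the list of rows, each a list of 5 numbers: the opening, from 0 (shut) to 1 (fully open), then the shift along the tool's x, y, z each as a share of 4 cm, from -1 to 1, then the turn about the tool's z as a share of 5 degrees, from -1 to 1. A call has 1 to 10 rows; each row shifts and turns the commanded pose from where the row before left it, along the tool's axes as they then stand; what a row does not reach is not made up. A row lasts 1/12 s, in which the tool goes at most 41.7 mm and 7.16 degrees, less where a joint would pass 70% of its speed; a pose out of reach is approached as far as the arm can. A call with a number of a shift or a turn outside -1 to 1 is refused whole. A call with a gripper value outside its range is refused whole. The fingers move at their own pace and stop on an object; "squeeze" is the grip in N (left out, the last holds). Time passes only in rows, so rows that do not move let the fingers close. It gives the time, the measured TCP pose, the force and the opening at its end, in the units of the state.
- get_state(): the state, without advancing time (a new reading comes with each control period).
- read_camera(name): name is "scene" or "top" or "wrist"; returns a dict with "pixels" (480x640x3 uint8, red, green, blue), "range_z" (480x640 float32, m along the optical axis (not along the pixel's ray), 0 where there is no reading), "mtx" (3x3 intrinsics, pixels), "rvec" (rotation vector, rad) and "tvec" (3), from world to camera coordinates, as OpenCV has them. Camera axes: x right, y down, z forward; pixel columns grow to the right and rows downward; lengths in m; the calibration is good to about 2 mm. The wrist camera is an equidistant fisheye: a pixel r from the principal point sees the ray r / f radians off the axis. A picture is of the moment at which its call begins.
- sign_off(): hands the job in, once; it reports no verdict.
The state is a dict: "time": time; "qpos": joint angles; "dq": joint speeds; "joint_efforts": joint torques, N m; "eef_pos": TCP position; "tcp_rot": TCP orientation; "contact_force": force on the tool from outside, world axes, zero at the start; "wrist_torque": the same for the moment, N m; "opening": opening from 0.0 (shut) to 1.0 (fully open).
Only numpy, scipy, OpenCV 4.12 (cv2) and the standard library are available. Lean on these libraries where they do the work, as an engineer would, in place of code of your own. Each camera call takes 0.05 s, during which the arm holds its last target.

### The job

Unlock the jar carousel on the soldering bench: pull the yellow lock pin straight up out of its sprung socket and set it gently, shank down, in the blue cup. Then turn the carousel by the black bar handle at its centre until the red-capped jar is at the front, in line with the red arrow on the base, and finish while still gripping the handle so that the turntable is held still there. Keep all the jars standing in their pockets and leave the spool, the tin and the screwdriver where they are.

Things in the scene. Friction and masses are not known exactly. Their poses are not given: they have to be found in the camera images.
- carousel: Fixed black round base of the jar carousel, 230 mm across, origin on the turning axis at bench level, z up. Its FRONT is its -x side, where an 18 mm high tongue with a red arrow reaches 155 mm from the axis; a jar is at the front when it lies on the base's -x axis (y = 0). The grey lock socket, 30 mm high, is at x = +128 mm, y = 0.
- turntable: Aluminium turntable, 224 mm across, top 43 mm above the bench, origin on its vertical axis; turns to 2.2 rad either way, friction 0.04 N m, stays where left. At the start its yaw equals the base's (locked). Seven pockets (rims 8 mm high) 85 mm from the axis, at 0, +-40, +-80, +-120 degrees from the front. A rim fork, 33 to 43 mm above the bench, reaches out 140 mm and straddles the pin.
- handle_grip (a point): Centre of the black bar handle fixed on the turntable's centre post: 60 mm long (x), 16 mm thick (y, the way to pinch it), 34 mm high. This point lies at its middle, 121 mm above the bench, on the turning axis. Below it a 28 mm steel post. It turns with the turntable.
- pin: Loose lock pin, 99 mm long, about 60 g: 12 mm square steel shank, yellow head. Origin at its foot's centre, z to the head. At the start upright in the socket (hole 27 mm deep), foot 3 mm above the bench, axes parallel to the base's. Sprung jaws hold its foot: about 10 N straight up frees it in the first 10 mm; it is clear of socket and fork after 45 mm.
- pin_head (a point): Centre of the pin's yellow head, 86 mm above the bench at the start; the head is 30 mm along the pin's x, 16 mm along its y (the way to pinch it), 32 mm high. The foot is 83 mm below this point.
- cup: Fixed round blue cup on a steel foot: cup 54 mm across, walls 3 mm thick (mouth 48 mm), rim 60 mm above the bench, inner floor 8 mm above the bench; foot 84 mm across, 6 mm high. Origin at the centre of its underside.
- jar_red_mid (a point): Centre of the marked jar: the only one with a red cap, 36 mm across, 46 mm high (this point half-way up), 80 g. It stands loose in one of the pockets 40 or 80 degrees to either side of the front, with about 1 mm of play, and rides on the turntable.
- spool: Bystander: spool of solder with green flanges lying flat, 64 mm across, 40 mm high. Origin under its centre.
- tin: Bystander: open brass-coloured cleaner tin, 64 mm across, 32 mm high. Origin under its centre.
- screwdriver: Bystander: screwdriver with an orange handle lying on the bench.
- jar_a: Another jar, white cap, same size, standing loose in one of the pockets 40 or 80 degrees from the front. Origin under its centre, +z up.
- jar_b: Another jar, blue cap, same size, standing loose in one of the pockets 40 or 80 degrees from the front. Origin under its centre, +z up.
- jar_c: Another jar, black cap, same size, standing loose in one of the pockets 40 or 80 degrees from the front. Origin under its centre, +z up.
- jar_d: Another jar, black cap, same size, standing loose in the pocket that is at the front at the start. Origin under its centre, +z up.
- jar_e: Another jar, blue cap, same size, standing loose in the pocket 120 degrees from the front. Origin under its centre, +z up.
There are look-alikes about, which are no part of the job. Several things have the shape of the pin; the one meant has the colours described above.

How it is judged:
By the outcome, as a careful person would: the job done as asked, in the order asked, and still so for the second after the job is handed in, while the arm keeps its last pose, push and grip.
It also fails if it takes over 48 s, if anything falls off the work surface, if the arm or the gripper's body presses on something with over 40 N, if the wrist force passes 120 N, or if a joint passes its speed limit or range.

## Working session

There is one attempt and no reset: what is moved stays moved. The work goes in short steps, Python scripts to look and compute and a tool call to move; the robot and the scene stay as the last step left them, time stands still between calls to the robot, and variables do not carry over. Pictures are saved under pics/ and viewed, and the job is handed in when it is done.

Besides the shell and the picture viewer there is one more tool, called after ">>>" in YAML: its name, and indented under it one key for each argument. step_arm: Moves the arm, as the interface text tells. Shift numbers are shares of 4 cm and turn numbers shares of 5 degrees, none past 1 either way. Its arguments: {"type":"object","properties":{"targets":{"type":"array"},"squeeze":{"type":"number"}},"required":["targets"]}

```bash
mkdir -p pics; ls; cat > h.py <<'E'
import numpy as np, cv2
from plant import get_state, read_camera
def snap(n,f):
    d=read_camera(n); cv2.imwrite('pics/%s.png'%f,d['pixels'][:,:,::-1]); np.savez('pics/%s.npz'%f,**d); return d
def load(f): return dict(np.load('pics/%s.npz'%f))
def world(d,u,v,z=None):
    R,_=cv2.Rodrigues(d['rvec']); t=d['tvec'].reshape(3)
    ray=np.linalg.inv(d['mtx'])@np.array([u,v,1.]); C=-R.T@t; w=R.T@ray
    if z is None: return C+w*d['range_z'][int(round(v)),int(round(u))]
    return C+w*(z-C[2])/w[2]
E
python3 - <<'E'
from h import *
print(get_state())
for n in('scene','top'):
    d=snap(n,n+'0'); print(d['mtx'],d['rvec'].ravel(),d['tvec'].ravel())
E
```

```text
pics
{'time': 0.0, 'qpos': array([-1.31701498e+00,  2.87166130e-01,  1.57821849e+00,  2.96266082e-06,
        1.27861257e+00, -1.50005921e-01]), 'dq': array([-0.00238269, -0.0008863 ,  0.00060982, -0.00017343, -0.0008384 ,
        0.00039016]), 'joint_efforts': array([-1.59796687e-04, -4.05984449e+01, -2.92623067e+01, -1.77728843e-04,
        5.91257049e-03,  2.75559309e-07]), 'eef_pos': array([ 0.2650622 , -0.62004235,  0.22992442]), 'tcp_rot': array([ 9.79687992e-01,  2.00524297e-01, -6.09386821e-05, -1.20072070e-03]), 'contact_force': array([ 0.86100414,  0.32504942, -0.35944941]), 'wrist_torque': array([-0.00900578,  0.04188891, -0.03139613]), 'opening': 0.9967226836125758}
[[445.44078325   0.         309.06100036]
 [  0.         445.44078325 242.27672537]
 [  0.           0.           1.        ]] [ 2.32850325  0.68887041 -0.23603677] [-0.43690382 -0.17740276  1.15890687]
[[590.08587338   0.         328.02117353]
 [  0.         590.08587338 243.33701153]
 [  0.           0.           1.        ]] [ 2.13531893 -2.15378686  0.11728174] [0.01845021 0.53751338 1.22329948]
```

View pics/scene0.png

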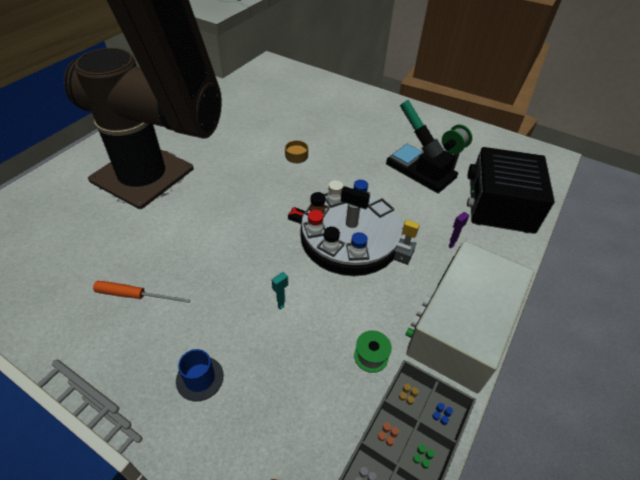

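View pics/top0.png

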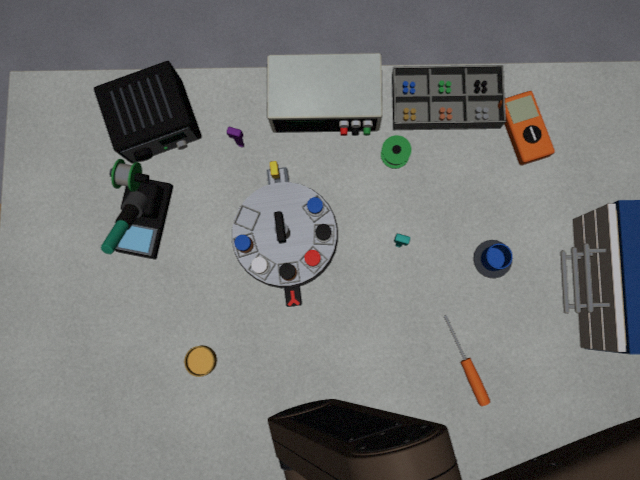

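The top view shows the carousel at about (285,232), the pin head at (275,168), the red arrow at (292,295), the red jar at (312,258) and the cup at (495,257). The teal (402,240) and purple (235,133) pins are look-alikes. Next I'll enlarge the crops.

```bash
python3 - <<'E'
from h import *
d=load('top0');im=d['pixels'][:,:,::-1]
a=cv2.resize(im[150:320,220:350],None,fx=4.6,fy=4.6*1,interpolation=cv2.INTER_CUBIC)[:,:]
a=cv2.resize(im[155:315,215:355],(560,640),interpolation=cv2.INTER_CUBIC)
a=cv2.resize(im[155:305,215:355],(560,600),interpolation=cv2.INTER_CUBIC)
cv2.imwrite('pics/c1.png',a)
b=cv2.resize(im[230:290,460:530],(700,600),interpolation=cv2.INTER_CUBIC); cv2.imwrite('pics/c2.png',b)
E
```

```text
(no output)
```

View pics/c1.png

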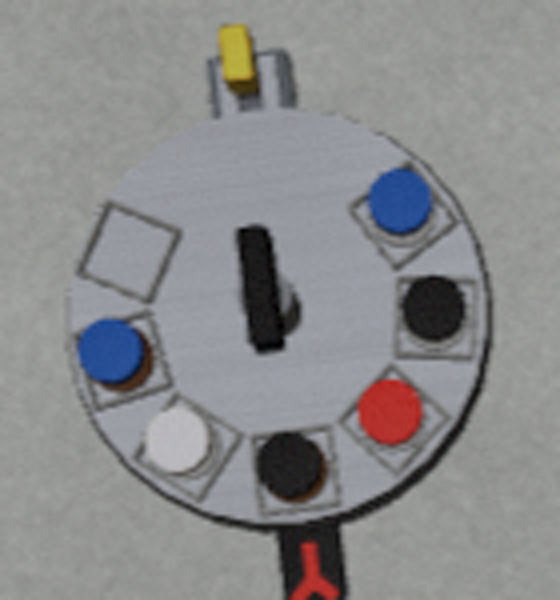

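View pics/c2.png

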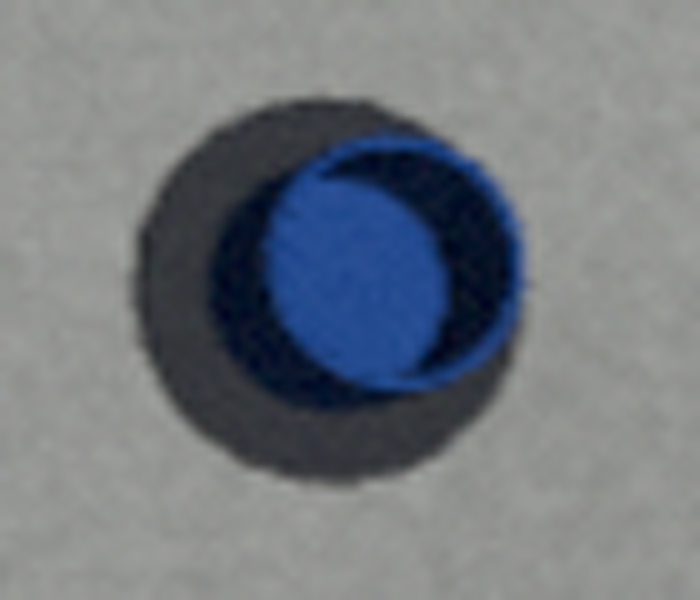

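The crop gives the pin head's top face centre at (274.2,168.5), the handle top at (280,227.3), the red cap at (312.5,258) and the cup rim centre at (499.4,256.2), all in top-image pixels.

```bash
python3 - <<'E'
from h import *
d=load('top0')
P=lambda u,v,z:world(d,u,v,z)
pin=P(274.2,168.5,.102);han=P(280,227.3,.138);cup=P(499.4,256.2,.06);red=P(312.5,258,.09)
for n,p,uv in(('pin',pin,(274,168)),('han',han,(280,227)),('cup',cup,(499,256)),('red',red,(312,258))):
    print(n,p,'depthpt',world(d,*uv))
v=pin-han;print('pin-axis',np.hypot(*v[:2]),'yaw',np.degrees(np.arctan2(v[1],v[0])))
r=red-han;print('red r',np.hypot(*r[:2]),np.degrees(np.arctan2(r[1],r[0])))
# head from depth points with heights, in top and scene
for f in('top0','scene0'):
    d=load(f);R,_=cv2.Rodrigues(d['rvec']);t=d['tvec'].reshape(3);K=d['mtx']
    vv,uu=np.mgrid[0:480,0:640];Z=d['range_z']
    c=np.stack([(uu-K[0,2])/K[0,0]*Z,(vv-K[1,2])/K[1,1]*Z,Z],-1);W=(c-t)@R
    px=d['pixels'].astype(int)
    y=(px[...,0]>130)&(px[...,1]>110)&(px[...,2]<80)&(W[...,2]>.075)&(W[...,2]<.12)&(np.hypot(W[...,0]-pin[0],W[...,1]-pin[1])<.05)
    q=W[y];print(f,'yellow',len(q),q.mean(0),q.min(0),q.max(0))
    tp=q[q[:,2]>.098];print(' top',len(tp),tp.mean(0),cv2.minAreaRect(tp[:,:2].astype(np.float32)*1000))
    b=(px.max(2)<60)&(np.hypot(W[...,0]-han[0],W[...,1]-han[1])<.045)&(W[...,2]>.131)
    q=W[b];print(' handle',len(q),q.mean(0),cv2.minAreaRect(q[:,:2].astype(np.float32)*1000))
    b=(np.hypot(W[...,0]-cup[0],W[...,1]-cup[1])<.045)&(W[...,2]>.054)&(W[...,2]<.07)
    q=W[b];print(' cup rim',len(q),cv2.minEnclosingCircle(q[:,:2].astype(np.float32)*1000))
    b=(np.hypot(W[...,0]-han[0],W[...,1]-han[1])<.13)&(abs(W[...,2]-.043)<.006)
    q=W[b];print(' disc',len(q),q.mean(0),cv2.minEnclosingCircle(q[:,:2].astype(np.float32)*1000))
E
```

```text
pin [0.68521196 0.1220411  0.102     ] depthpt [0.68609052 0.12238027 0.10268682]
han [0.55696313 0.10599227 0.138     ] depthpt [0.55773824 0.10610828 0.13688831]
cup [ 0.50398135 -0.34154019  0.06      ] depthpt [ 0.50924864 -0.353017    0.01439923]
red [0.50072714 0.0444942  0.09      ] depthpt [0.50088773 0.04557977 0.08857311]
pin-axis 0.12924908561890322 yaw 7.132813488798485
red r 0.08333366084116764 -132.440893188295
top0 yellow 94 [0.68660954 0.12340286 0.10317559] [0.67292118 0.11584507 0.09745673] [0.70140341 0.13129726 0.10919493]
 top 91 [0.68650953 0.12323499 0.10336168] ((686.6444702148438, 123.4568862915039), (28.193838119506836, 14.658772468566895), 9.390199661254883)
 handle 242 [0.55846811 0.10637877 0.1390681 ] ((558.9260864257812, 106.7143783569336), (58.69593811035156, 15.942578315734863), 7.37105655670166)
 cup rim 160 ((504.4188537597656, -341.5090026855469), 27.685720443725586)
 disc 5834 [0.56800604 0.10960501 0.04440671] ((567.458740234375, 107.0042495727539), 119.38172149658203)
scene0 yellow 68 [0.68739185 0.12319161 0.1011965 ] [0.67330099 0.11565947 0.09881068] [0.70196895 0.13037769 0.10353987]
 top 68 [0.68739185 0.12319161 0.1011965 ] ((687.4583129882812, 123.88103485107422), (28.271419525146484, 13.170548439025879), 9.467726707458496)
 handle 187 [0.56203289 0.10643809 0.13597794] ((561.0758056640625, 108.33512878417969), (59.32880783081055, 18.705141067504883), 9.49852180480957)
 cup rim 235 ((505.0487060546875, -338.96417236328125), 27.471168518066406)
 disc 3489 [0.58702602 0.10045301 0.04260927] ((568.2897338867188, 103.52918243408203), 118.69829559326172)
```

The pin is at about (0.687, 0.123), the axis at (0.5595, 0.107) and the yaw is about 7.3°. The pin is 128 mm from the axis, which matches the given size. The red jar is at +40° from the front, so the turntable must turn −40°. Next I turn the tool and travel to above the pin.

>>> step_arm:
  targets:
    - [[1,0,0,0,0.8],[1,0,0,0,0.8],[1,0,0,0,0.8],[1,0,0,0,0.76],[1,0.3,-0.4,0,0],[1,0.5,-0.7,0,0],[1,0.53,-0.71,0,0],[1,0.53,-0.71,0,0],[1,0.53,-0.71,0,0],[1,0.53,-0.71,0,0]]
  squeeze: 60

```text
time: 0.93
eef_pos: [0.3613, -0.4477, 0.2307]
tcp_rot: [0.998, 0.064, -0.0, -0.001]
contact_force: [0.3, -0.6, -0.1]
opening: 0.998
```

>>> step_arm:
  targets:
    - [[1,0.53,-0.71,0,0],[1,0.53,-0.71,0,0],[1,0.53,-0.71,0,0],[1,0.53,-0.71,0,0],[1,0.53,-0.71,0,0],[1,0.53,-0.71,0,0],[1,0.53,-0.71,0,0],[1,0.53,-0.71,0,0],[1,0.53,-0.71,0,0],[1,0.53,-0.71,0,0]]

```text
time: 1.77
eef_pos: [0.5352, -0.1389, 0.2309]
tcp_rot: [0.998, 0.064, -0.0, -0.0]
contact_force: [-0.3, -0.8, -0.1]
opening: 1.002
```

>>> step_arm:
  targets:
    - [[1,0.53,-0.71,0,0],[1,0.53,-0.71,0,0],[1,0.53,-0.71,0,0],[1,0.53,-0.71,0,0],[1,0,0,0,0],[1,0,0,0,0]]

```text
time: 2.27
eef_pos: [0.6046, -0.0155, 0.2305]
tcp_rot: [0.998, 0.066, -0.001, -0.0]
contact_force: [0.5, -0.8, -0.6]
opening: 1.004
```

```bash
cat >> h.py <<'E'
def pose():
    s=get_state(); x,y,z,w=s['tcp_rot']
    R=cv2.Rodrigues(np.zeros(3))[0]
    from scipy.spatial.transform import Rotation as Ro
    R=Ro.from_quat(s['tcp_rot']).as_matrix()
    return s,np.array(s['eef_pos']),R
def need(tgt,yaw):
    s,p,R=pose(); th=np.degrees(np.arctan2(R[1,0],R[0,0]))
    print('t',s['time'],'p',p.round(4),'yaw',th.round(2),'zaxis',R[:,2].round(4),'F',s['contact_force'].round(1),'op',round(s['opening'],3))
    print('shift units (current axes)',(R.T@(np.array(tgt)-p)/.04).round(2),'turn',round((th-yaw)/5,2))
E
python3 - <<'E'
from h import *
need([.6868,.1232,.067],7.3); print(get_state()['qpos'])
d=snap('wrist','w1'); print(d['mtx'],d['rvec'],d['tvec'])
E
```

```text
t 2.2667 p [ 0.6046 -0.0155  0.2305] yaw 7.53 zaxis [-0.0015 -0.     -1.    ] F [ 0.5 -0.8 -0.6] op 1.004
shift units (current axes) [ 2.5  -3.17  4.08] turn 0.05
[-1.93081545e-01  1.35226001e-01  1.75527309e+00 -3.15071999e-04
  1.25260559e+00  1.24638345e+00]
[[371.64829954   0.         316.1624798 ]
 [  0.         371.64829954 246.34157312]
 [  0.           0.           1.        ]] [-2.17431338  1.90412272  0.30017541] [-0.09561167  0.52865714  0.56181525]
```

View pics/w1.png

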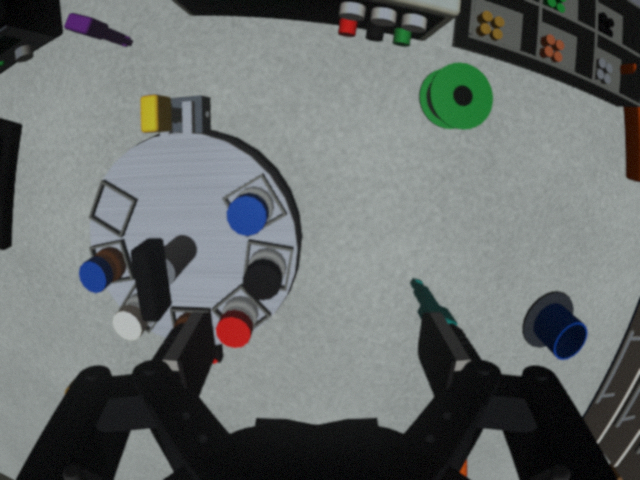

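The wrist view shows the pin upright in its socket at (155,113), the handle at (152,280) and the red cap at (235,330). It agrees with the plan, so I move over the pin.

>>> step_arm:
  targets:
    - [[1,0.5,-0.63,0,0.05],[1,0.5,-0.64,0,0],[1,0.5,-0.63,0,0],[1,0.5,-0.64,0,0],[1,0.5,-0.63,0,0],[1,0,0,0,0],[1,0,0,0.7,0],[1,0,0,0.7,0],[1,0,0,0,0],[1,0,0,0,0]]

```text
time: 3.15
eef_pos: [0.6863, 0.1193, 0.1728]
tcp_rot: [0.998, 0.061, -0.003, 0.0]
contact_force: [-0.8, 0.2, 1.0]
opening: 1.003
```

```bash
python3 - <<'E'
from h import *
need([.6868,.1232,.067],7.3)
snap('wrist','w2');d=snap('top','t2')
R,_=cv2.Rodrigues(load('w2')['rvec']);t=load('w2')['tvec'].reshape(3);K=load('w2')['mtx']
for n,p in(('head',(.6868,.1232,.102)),('grasp',(.6868,.1232,.086))):
    c=R@np.array(p)+t; th=np.arctan2(np.hypot(*c[:2]),c[2]);e=c[:2]/np.hypot(*c[:2])
    print(n,K[:2,2]+K[0,0]*th*e)
E
```

```text
t 3.15 p [0.6863 0.1193 0.1728] yaw 6.98 zaxis [-5.8e-03 -5.0e-04 -1.0e+00] F [-0.8  0.2  1. ] op 1.003
shift units (current axes) [ 0.04 -0.09  2.64] turn -0.06
head [309.41784702 260.31317607]
grasp [309.82657642 251.70986367]
```

View pics/w2.png

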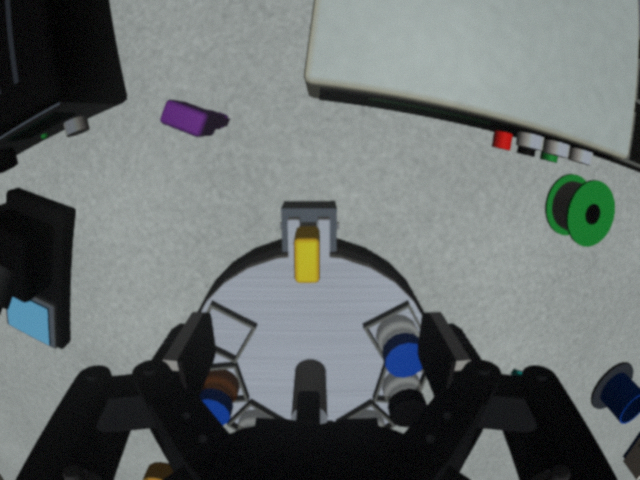

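The pin head's top is at (308,262), and I predicted (309,260), so it is within about 1–2 mm. I descend.

>>> step_arm:
  targets:
    - [[1,0.04,-0.09,0.4,-0.05],[1,0,0,0.6,0],[1,0,0,0.6,0],[1,0,0,0.5,0],[1,0,0,0.35,0],[1,0,0,0.19,0],[1,0,0,0,0],[1,0,0,0,0],[1,0,0,0,0]]

```text
time: 4.0
eef_pos: [0.6906, 0.1249, 0.0718]
tcp_rot: [0.998, 0.064, 0.002, 0.0]
contact_force: [0.0, -0.1, 0.2]
opening: 1.0
```

```bash
python3 - <<'E'
from h import *
need([.6868,.1232,.067],7.3)
snap('wrist','w3')
E
```

```text
t 4.0 p [0.6906 0.1249 0.0718] yaw 7.34 zaxis [ 3.4e-03  1.0e-04 -1.0e+00] F [ 0.  -0.1  0.2] op 1.0
shift units (current axes) [-0.1   0.03  0.12] turn 0.01
```

View pics/w3.png

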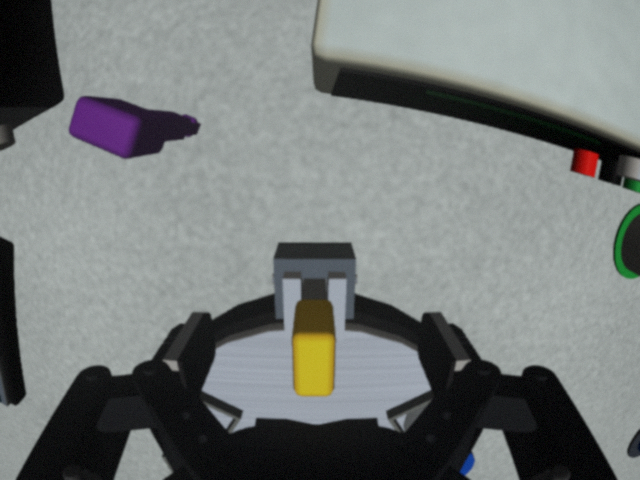

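The head at (314,350) lies midway between the pads. I trim the position and close.

>>> step_arm:
  targets:
    - [[1,-0.09,0.03,0.1,0],[0.1,0,0,0,0],[0.1,0,0,0,0],[0.1,0,0,0,0],[0.1,0,0,0,0],[0.1,0,0,0,0],[0.1,0,0,0,0],[0.0,0,0,0,0],[0,0,0,0,0]]
  squeeze: 60

```text
time: 4.8
eef_pos: [0.6858, 0.1236, 0.0659]
tcp_rot: [0.998, 0.064, 0.0, -0.0]
contact_force: [-0.3, 1.8, 1.3]
opening: 0.172
```

```bash
python3 - <<'E'
from h import *
need([.6868,.1232,.067],7.3)
print(get_state()['wrist_torque'])
E
```

```text
t 4.8 p [0.6858 0.1236 0.0659] yaw 7.33 zaxis [ 1.e-04  9.e-04 -1.e+00] F [-0.3  1.8  1.3] op 0.172
shift units (current axes) [ 0.02  0.01 -0.03] turn 0.01
[ 0.41160345  0.07827838 -0.03170371]
```

Opening 0.172 is about 15 mm, which fits the 16 mm head. Now I pull straight up.

>>> step_arm:
  targets:
    - [[0,0,0,-0.1,0],[0,0,0,-0.1,0],[0,0,0,-0.1,0],[0,0,0,-0.2,0],[0,0,0,-0.3,0],[0,0,0,-0.4,0],[0,0,0,-0.4,0],[0,0,0,-0.4,0],[0,0,0,-0.4,0],[0,0,0,-0.3,0]]

```text
time: 5.63
eef_pos: [0.687, 0.1225, 0.1781]
tcp_rot: [0.998, 0.064, 0.002, 0.001]
contact_force: [-0.0, -0.7, -0.8]
opening: 0.18
```

>>> step_arm:
  targets:
    - [[0,0,0,-0.3,0],[0,0,0,-0.2,0],[0,0,0,0,0],[0,0,0,0,0]]

```text
time: 5.97
eef_pos: [0.6859, 0.123, 0.1942]
tcp_rot: [0.998, 0.064, 0.0, 0.0]
contact_force: [-0.8, -0.7, -1.4]
opening: 0.175
```

```bash
python3 - <<'E'
from h import *
need([.5045,-.340,.2],7.3)
snap('wrist','w4');snap('scene','s4')
E
```

```text
t 5.9667 p [0.6859 0.123  0.1942] yaw 7.34 zaxis [ 7.e-04 -2.e-04 -1.e+00] F [-0.8 -0.7 -1.4] op 0.175
shift units (current axes) [-5.98 10.9  -0.14] turn 0.01
```

View pics/s4.png

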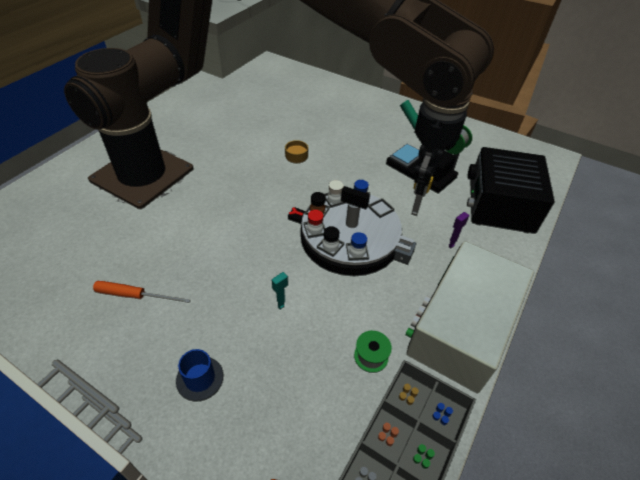

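View pics/w4.png

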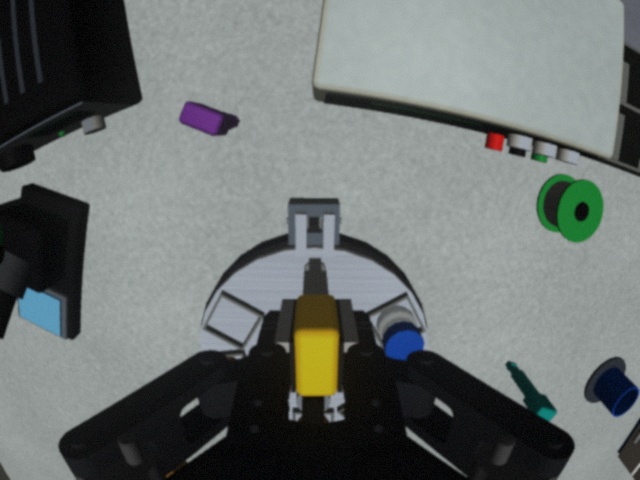

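The pin is out and straight in the grip: the wrist view has the head at (317,345), and the scene view shows the shank clear above the carousel, foot at about (415,212). Now I travel to the cup.

>>> step_arm:
  targets:
    - [[0,-0.2,0.35,0,0],[0,-0.35,0.65,0,0],[0,-0.37,0.68,0,0],[0,-0.37,0.68,0,0],[0,-0.37,0.68,0,0],[0,-0.37,0.68,0,0],[0,-0.37,0.68,0,0],[0,-0.37,0.68,0,0],[0,-0.37,0.68,0,0],[0,-0.37,0.68,0,0]]

```text
time: 6.9
eef_pos: [0.5776, -0.1519, 0.1926]
tcp_rot: [0.998, 0.064, -0.001, -0.0]
contact_force: [1.1, 0.2, -1.0]
opening: 0.183
```

>>> step_arm:
  targets:
    - [[0,-0.37,0.68,0,0],[0,-0.37,0.68,0,0],[0,-0.37,0.68,0,0],[0,-0.37,0.68,0,0],[0,-0.37,0.68,0,0],[0,-0.37,0.68,0,0],[0,-0.25,0.4,0,0],[0,0,0,0,0],[0,0,0,0,0],[0,0,0,0,0]]

```text
time: 7.73
eef_pos: [0.5038, -0.34, 0.1929]
tcp_rot: [0.998, 0.064, -0.0, -0.001]
contact_force: [-0.3, -0.1, -0.7]
opening: 0.182
```

```bash
python3 - <<'E'
from h import *
need([.5045,-.340,.2],7.3)
snap('scene','s5');d=snap('top','t5');snap('wrist','w5')
im=d['pixels'][:,:,::-1]
cv2.imwrite('pics/c5.png',cv2.resize(im[205:305,440:560],(720,600),interpolation=cv2.INTER_CUBIC))
im=load('s5')['pixels'][:,:,::-1]
cv2.imwrite('pics/c5s.png',cv2.resize(im[270:410,110:280],(728,600),interpolation=cv2.INTER_CUBIC))
E
```

```text
t 7.7333 p [ 0.5038 -0.34    0.1929] yaw 7.32 zaxis [-0.0011  0.0015 -1.    ] F [-0.3 -0.1 -0.7] op 0.182
shift units (current axes) [ 0.02  0.   -0.18] turn 0.0
```

View pics/c5.png

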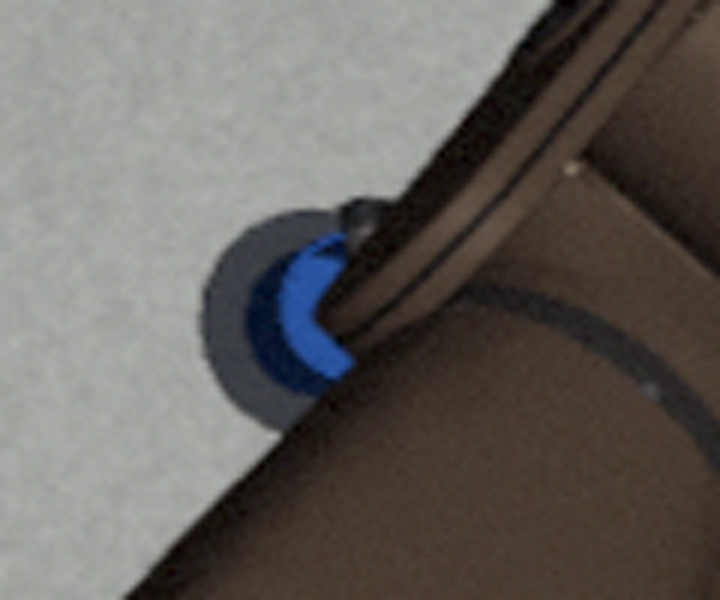

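View pics/c5s.png

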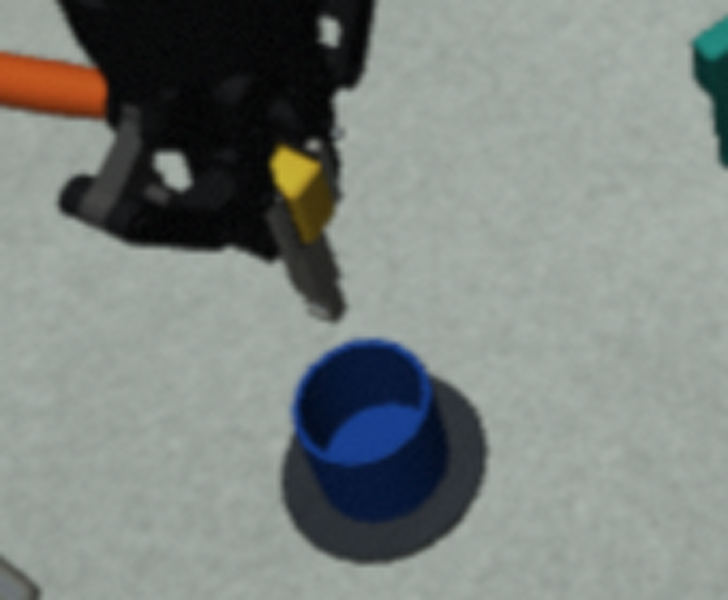

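View pics/w5.png

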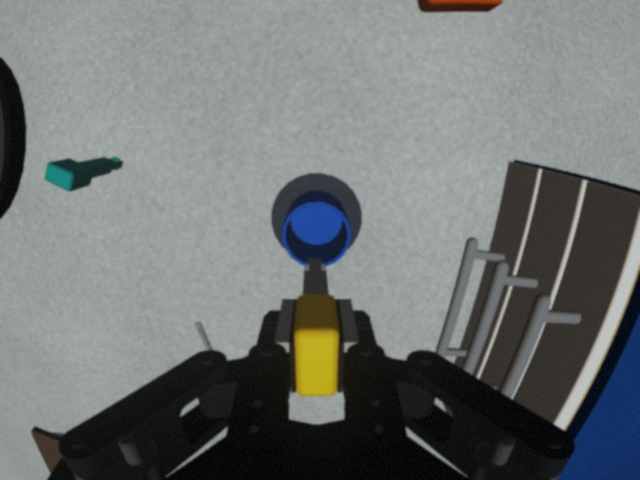

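The shank is lined up with the cup: in the wrist view the foot at (316,262) lies on the cup's centre column, 316. I lower it.

>>> step_arm:
  targets:
    - [[0,0.02,0,0.3,0],[0,0,0,0.5,0],[0,0,0,0.5,0],[0,0,0,0.5,0],[0,0,0,0.4,0],[0,0,0,0.3,0],[0,0,0,0.2,0],[0,0,0,0.15,0],[0,0,0,0,0],[0,0,0,0,0]]

```text
time: 8.72
eef_pos: [0.5054, -0.3406, 0.0801]
tcp_rot: [0.998, 0.064, 0.0, 0.0]
contact_force: [-1.0, -0.4, -0.2]
opening: 0.181
```

>>> step_arm:
  targets:
    - [[0,0,0,0.05,0],[0,0,0,0,0],[0,0,0,0,0]]

```text
time: 8.97
eef_pos: [0.5054, -0.3409, 0.0785]
tcp_rot: [0.998, 0.064, 0.0, 0.001]
contact_force: [0.2, 0.1, -0.5]
opening: 0.178
```

```bash
python3 - <<'E'
from h import *
need([.5045,-.340,.071],7.3)
snap('scene','s6')
im=load('s6')['pixels'][:,:,::-1]
cv2.imwrite('pics/c6s.png',cv2.resize(im[290:410,120:260],(700,600),interpolation=cv2.INTER_CUBIC))
E
```

```text
t 8.9667 p [ 0.5054 -0.3409  0.0785] yaw 7.33 zaxis [ 0.001 -0.001 -1.   ] F [ 0.2  0.1 -0.5] op 0.178
shift units (current axes) [-0.02 -0.03  0.19] turn 0.01
```

View pics/c6s.png

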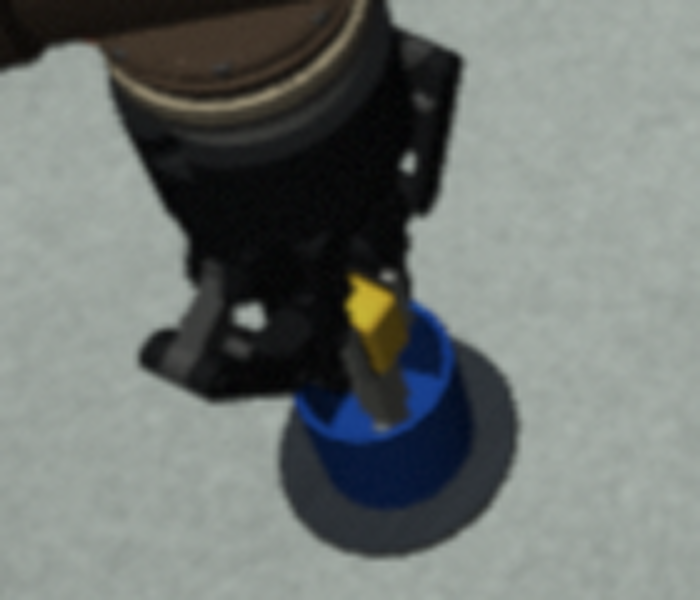

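The shank is inside the cup, with its foot at about (385,425) in the crop. I creep down until it touches.

>>> step_arm:
  targets:
    - [[0,0,0,0.05,0],[0,0,0,0.05,0],[0,0,0,0.04,0],[0,0,0,0.04,0],[0,0,0,0,0],[0,0,0,0,0]]

```text
time: 9.52
eef_pos: [0.5051, -0.3405, 0.0709]
tcp_rot: [0.998, 0.064, -0.0, -0.0]
contact_force: [-1.2, 0.8, 2.6]
opening: 0.183
```

>>> step_arm:
  targets:
    - [[0,0,0,0.03,0],[0,0,0,0,0],[0,0,0,0,0]]

```text
time: 9.77
eef_pos: [0.5053, -0.3406, 0.0708]
tcp_rot: [0.998, 0.064, -0.0, -0.0]
contact_force: [-2.8, 2.3, 6.6]
opening: 0.177
```

Contact is confirmed, with about 7 N upward. I release slowly.

>>> step_arm:
  targets:
    - [[0,0,0,-0.03,0],[0.2,0,0,0,0],[0.22,0,0,0,0],[0.25,0,0,0,0],[0.3,0,0,0,0],[0.35,0,0,0,0],[0.45,0,0,0,0],[0.6,0,0,0,0],[0.75,0,0,0,0],[0.75,0,0,0,0]]
  squeeze: 30

```text
time: 10.6
eef_pos: [0.5051, -0.3406, 0.0705]
tcp_rot: [0.998, 0.064, 0.0, 0.0]
contact_force: [-0.6, -0.1, 0.1]
opening: 0.75
```

```bash
python3 - <<'E'
from h import *
need([.5045,-.340,.071],7.3)
snap('scene','s7');snap('wrist','w7')
im=load('s7')['pixels'][:,:,::-1]
cv2.imwrite('pics/c7s.png',cv2.resize(im[290:410,120:260],(700,600),interpolation=cv2.INTER_CUBIC))
E
```

```text
t 10.6 p [ 0.5051 -0.3406  0.0705] yaw 7.34 zaxis [ 1.e-04 -1.e-04 -1.e+00] F [-0.6 -0.1  0.1] op 0.75
shift units (current axes) [-0.01 -0.02 -0.01] turn 0.01
```

View pics/c7s.png

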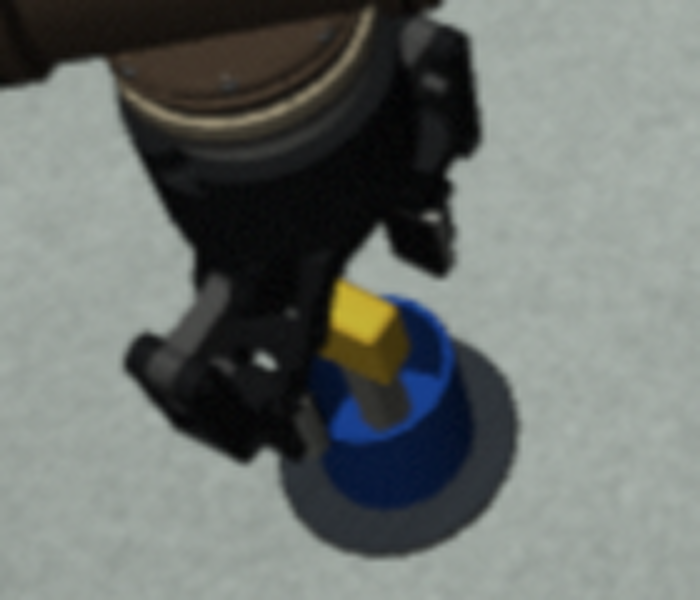

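View pics/w7.png

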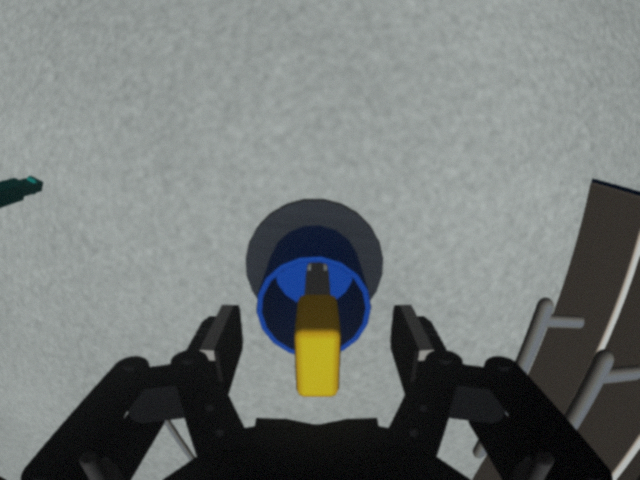

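The pin stands free and upright in the cup: in the wrist view the head is at (317,345) and the foot at (317,268). I lift and travel above the handle.

>>> step_arm:
  targets:
    - [[0.75,0,0,-0.2,0],[0.75,0,0,-0.4,0],[0.75,0,0,-0.6,0],[0.75,0,0,-0.8,0],[0.75,0,0,-0.8,0],[0.75,0,0,-0.8,0],[0.75,0,0,-0.4,0],[0.75,0.1,-0.4,0,0],[0.75,0.18,-0.7,0,0],[0.75,0.18,-0.7,0,0]]

```text
time: 11.53
eef_pos: [0.5137, -0.2656, 0.2302]
tcp_rot: [0.998, 0.063, -0.0, -0.0]
contact_force: [0.2, 0.5, -0.6]
opening: 0.752
```

>>> step_arm:
  targets:
    - [[0.75,0.18,-0.7,0,0],[0.75,0.18,-0.7,0,0],[0.75,0.18,-0.7,0,0],[0.75,0.18,-0.7,0,0],[0.75,0.18,-0.7,0,0],[0.75,0.18,-0.7,0,0],[0.75,0.18,-0.7,0,0],[0.75,0.18,-0.7,0,0],[0.75,0.18,-0.7,0,0],[0.75,0.18,-0.7,0,0]]

```text
time: 12.37
eef_pos: [0.5486, 0.0225, 0.2293]
tcp_rot: [0.998, 0.064, -0.001, -0.0]
contact_force: [1.3, 0.8, 0.1]
opening: 0.751
```

>>> step_arm:
  targets:
    - [[0.75,0.18,-0.7,0,0],[0.75,0.18,-0.7,0,0],[0.75,0.1,-0.4,0,0],[0.75,0,0,0,0],[0.75,0,0,0,0]]

```text
time: 12.78
eef_pos: [0.5578, 0.0951, 0.2294]
tcp_rot: [0.998, 0.065, -0.001, 0.0]
contact_force: [0.0, 0.8, -0.5]
opening: 0.753
```

```bash
python3 - <<'E'
from h import *
need([.5595,.107,.103],7.3)
d=snap('wrist','w8');R,_=cv2.Rodrigues(d['rvec']);t=d['tvec'].reshape(3);K=d['mtx']
for n,p in(('handletop',(.5595,.107,.138)),('pin',(.505,-.34,.1))):
    c=R@np.array(p)+t; th=np.arctan2(np.hypot(*c[:2]),c[2]);e=c[:2]/np.hypot(*c[:2])
    print(n,K[:2,2]+K[0,0]*th*e)
snap('scene','s8')
E
```

```text
t 12.7833 p [0.5578 0.0951 0.2294] yaw 7.48 zaxis [-2.1e-03 -3.0e-04 -1.0e+00] F [ 0.   0.8 -0.5] op 0.753
shift units (current axes) [ 0.09 -0.29  3.16] turn 0.04
handletop [297.98081579 246.59832767]
pin [657.94441669 323.26989021]
```

View pics/w8.png

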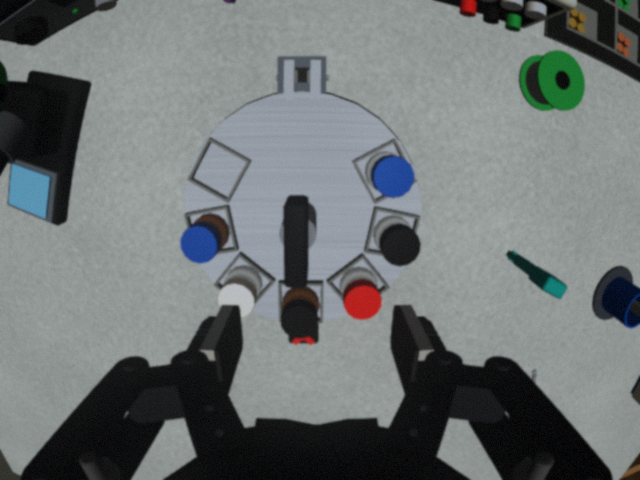

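View pics/s8.png

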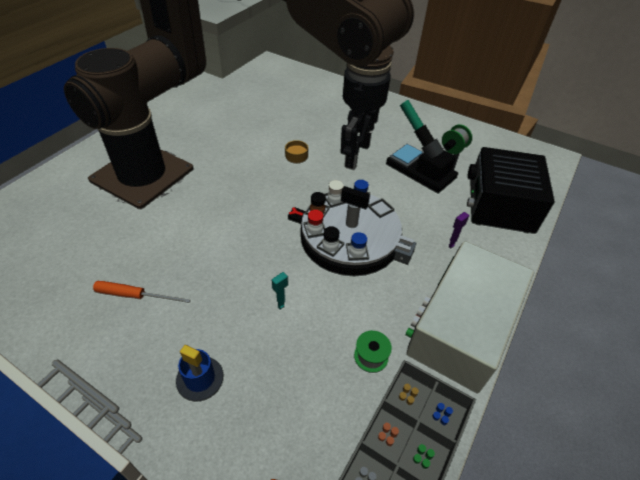

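The pin stays in the cup (scene (192,358)). The handle top is at about (296,243) in the wrist view against a predicted (298,247). I descend on it.

>>> step_arm:
  targets:
    - [[0.75,0.09,-0.29,0,0.03],[0.75,0,0,0.4,0],[0.75,0,0,0.6,0],[0.75,0,0,0.6,0],[0.75,0,0,0.6,0],[0.75,0,0,0.5,0],[0.75,0,0,0.3,0],[0.75,0,0,0.16,0],[0.75,0,0,0,0],[0.75,0,0,0,0]]

```text
time: 13.72
eef_pos: [0.5616, 0.1057, 0.1049]
tcp_rot: [0.998, 0.062, 0.001, 0.0]
contact_force: [0.3, -0.1, 0.7]
opening: 0.751
```

```bash
python3 - <<'E'
from h import *
need([.5595,.107,.103],7.3)
d=snap('wrist','w9')
E
```

```text
t 13.7167 p [0.5616 0.1057 0.1049] yaw 7.16 zaxis [ 1.1e-03  1.0e-04 -1.0e+00] F [ 0.3 -0.1  0.7] op 0.751
shift units (current axes) [-0.05 -0.04  0.05] turn -0.03
```

View pics/w9.png

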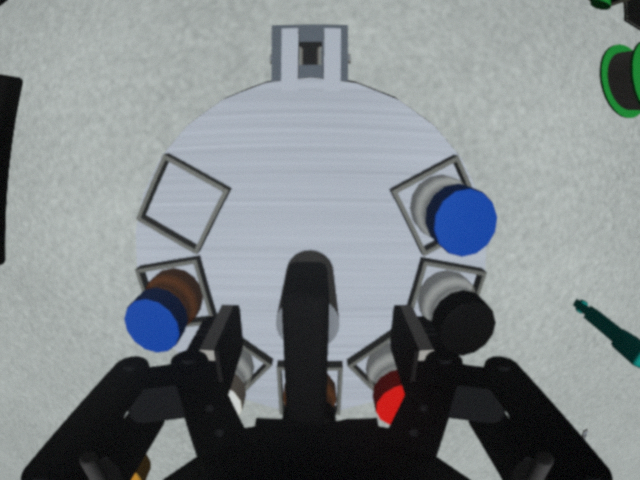

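The bar sits at column 307 and the midpoint between the pads at 317, so I trim by about 3 mm and close.

>>> step_arm:
  targets:
    - [[0.75,-0.04,-0.07,0.04,-0.03],[0.75,0,0,0,0],[0.3,0,0,0,0],[0.2,0,0,0,0],[0.1,0,0,0,0],[0,0,0,0,0],[0,0,0,0,0],[0,0,0,0,0],[0,0,0,0,0]]
  squeeze: 60

```text
time: 14.52
eef_pos: [0.5605, 0.1097, 0.1052]
tcp_rot: [0.998, 0.064, 0.002, -0.001]
contact_force: [-1.5, 2.9, 8.5]
opening: 0.178
```

```bash
python3 - <<'E'
from h import *
need([.5595,.107,.103],7.3)
print(get_state()['wrist_torque'],get_state()['qpos'][5])
E
```

```text
t 14.5167 p [0.5605 0.1097 0.1052] yaw 7.28 zaxis [ 0.0032  0.0029 -1.    ] F [-1.5  2.9  8.5] op 0.178
shift units (current axes) [-0.03  0.06  0.06] turn -0.0
[ 0.84298523  0.42377009 -0.00838784] 1.4562627295914459
```

The handle is gripped (opening 0.178) and the forces are small. I turn −40° in the world frame, which is +40° about the tool's z, smoothly.

>>> step_arm:
  targets:
    - [[0,0,0,-0.02,0.1],[0,0,0,0,0.2],[0,0,0,0,0.3],[0,0,0,0,0.4],[0,0,0,0,0.4],[0,0,0,0,0.4],[0,0,0,0,0.4],[0,0,0,0,0.4],[0,0,0,0,0.4],[0,0,0,0,0.4]]

```text
time: 15.35
eef_pos: [0.5605, 0.1089, 0.1052]
tcp_rot: [0.996, -0.086, 0.002, -0.001]
contact_force: [0.0, 1.8, 6.9]
opening: 0.177
```

>>> step_arm:
  targets:
    - [[0,0,0,0,0.4],[0,0,0,0,0.4],[0,0,0,0,0.4],[0,0,0,0,0.4],[0,0,0,0,0.4],[0,0,0,0,0.4],[0,0,0,0,0.4],[0,0,0,0,0.4],[0,0,0,0,0.4],[0,0,0,0,0.3]]

```text
time: 16.18
eef_pos: [0.5602, 0.1082, 0.1052]
tcp_rot: [0.967, -0.253, 0.001, -0.0]
contact_force: [-2.3, 0.1, 7.6]
opening: 0.176
```

>>> step_arm:
  targets:
    - [[0,0,0,0,0.3],[0,0,0,0,0.2],[0,0,0,0,0.1],[0,0,0,0,0],[0,0,0,0,0],[0,0,0,0,0]]

```text
time: 16.68
eef_pos: [0.5601, 0.108, 0.1052]
tcp_rot: [0.961, -0.277, 0.001, -0.0]
contact_force: [-2.2, -1.3, 7.9]
opening: 0.177
```

```bash
python3 - <<'E'
from h import *
need([.5595,.107,.103],-32.7)
print(get_state()['wrist_torque'],get_state()['qpos'][5])
for n in('top','scene','wrist'): snap(n,n+'10')
im=load('top10')['pixels'][:,:,::-1]
cv2.imwrite('pics/c10.png',cv2.resize(im[155:315,210:370],(600,600),interpolation=cv2.INTER_CUBIC))
im=load('scene10')['pixels'][:,:,::-1]
cv2.imwrite('pics/c10s.png',cv2.resize(im[160:290,270:430],(738,600),interpolation=cv2.INTER_CUBIC))
E
```

```text
t 16.6833 p [0.5601 0.108  0.1052] yaw -32.22 zaxis [ 2.6e-03 -3.0e-04 -1.0e+00] F [-2.2 -1.3  7.9] op 0.177
shift units (current axes) [0.   0.03 0.06] turn 0.1
[ 0.37110103  0.15595586 -0.04482685] 2.14625179604416
```

View pics/c10.png

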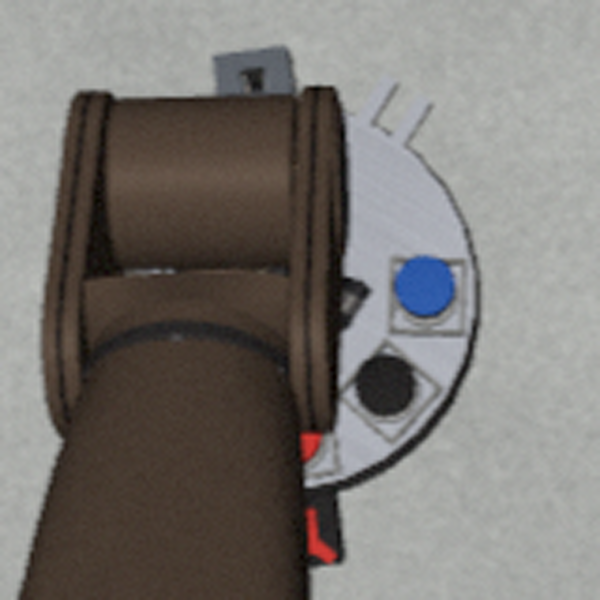

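View pics/c10s.png

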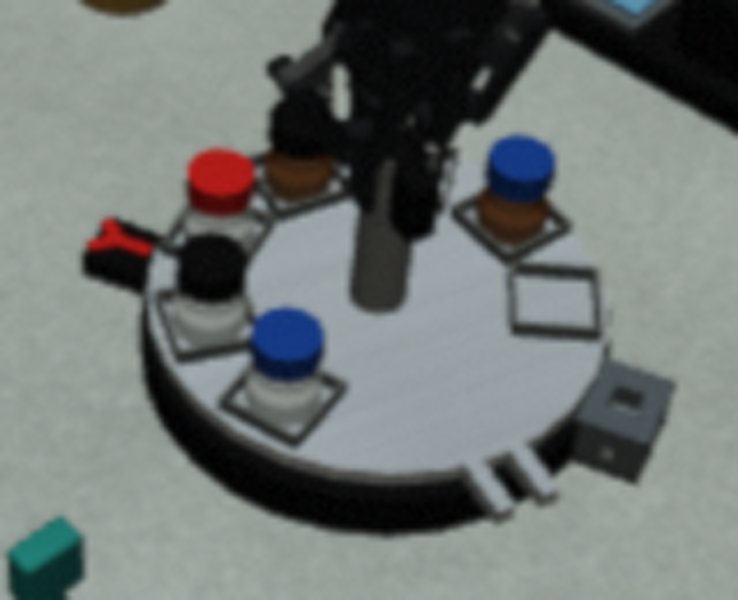

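View pics/wrist10.png

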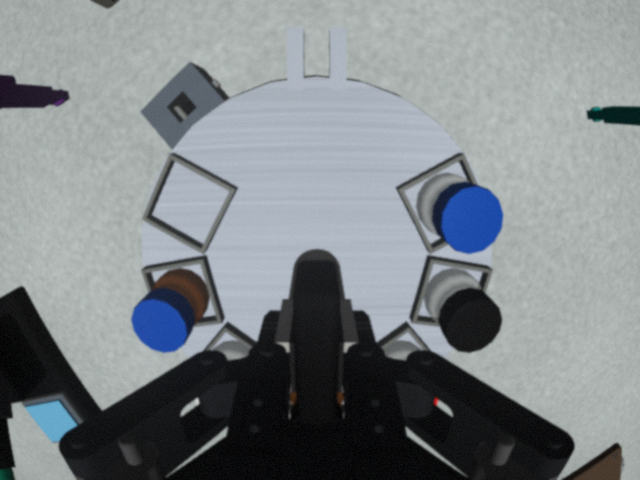

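The turntable turned with every jar in its pocket, and the red cap is by the arrow. In the wrist view the fork centre is at about (317,50) and the socket hole at (182,106). I check the angle numerically.

```bash
python3 - <<'E'
from h import *
def wr(d,u,v,z):
    R,_=cv2.Rodrigues(d['rvec']);t=d['tvec'].reshape(3);K=d['mtx']
    e=np.array([u,v])-K[:2,2];r=np.hypot(*e);th=r/K[0,0]
    ray=np.r_[e/r*np.sin(th),np.cos(th)];C=-R.T@t;w=R.T@ray;return C+w*(z-C[2])/w[2]
d=load('wrist10');ax=np.array([.5595,.107])
def rep(n,p):
    q=p[:2]-ax;print(n,p.round(4),'r',np.hypot(*q).round(4),'ang',np.degrees(np.arctan2(q[1],q[0])).round(2))
rep('fork',wr(d,317,50,.043));rep('sock',wr(d,182,106,.03))
d8=load('w8');rep('sock start(w8)',wr(d8,302,75,.03))
d9=load('w9');rep('sock w9',wr(d9,311,53,.03)); rep('forktip w9',wr(d9,310,55,.043))
s=load('scene10');px=s['pixels'].astype(int)
for f in('scene10','scene0'):
    s=load(f);px=s['pixels'].astype(int)
    m=((px[...,0]>140)&(px[...,1]<60)&(px[...,2]<60)).astype(np.uint8);n,l,st,c=cv2.connectedComponentsWithStats(m)
    for i in range(1,n):
        if st[i,4]>20 and 280<c[i][0]<420: print(f,st[i],c[i]); rep('red@.018',world(s,*c[i],.018)); rep('red cap@.085',world(s,*c[i],.085))
E
```

```text
fork [0.6645 0.0417 0.043 ] r 0.1237 ang -31.9
sock [0.6845 0.1239 0.03  ] r 0.1261 ang 7.7
sock start(w8) [0.6844 0.1241 0.03  ] r 0.1261 ang 7.81
sock w9 [0.6847 0.1239 0.03  ] r 0.1263 ang 7.71
forktip w9 [0.6808 0.1238 0.043 ] r 0.1224 ang 7.9
scene10 [311 193  14   9 102] [317.51960784 197.00980392]
red@.018 [0.438  0.1636 0.018 ] r 0.134 ang 155.0
red cap@.085 [0.4746 0.1003 0.085 ] r 0.0851 ang -175.52
scene10 [290 208  12   7  29] [294.62068966 211.27586207]
red@.018 [0.4191 0.0914 0.018 ] r 0.1412 ang -173.65
red cap@.085 [0.4575 0.0346 0.085 ] r 0.1251 ang -144.66
scene0 [290 208  12   7  27] [294.85185185 211.22222222]
red@.018 [0.4195 0.0918 0.018 ] r 0.1408 ang -173.81
red cap@.085 [0.4578 0.0351 0.085 ] r 0.1246 ang -144.73
scene0 [309 210  14  11 117] [315.2991453  215.04273504]
red@.018 [0.4665 0.1078 0.018 ] r 0.093 ang 179.51
red cap@.085 [0.5006 0.0496 0.085 ] r 0.0823 ang -135.75
```

The fork is 39.6° from the socket, so I trim the last 0.4°.

>>> step_arm:
  targets:
    - [[0,0,0,0,0.1],[0,0,0,0,0],[0,0,0,0,0],[0,0,0,0,0],[0,0,0,0,0],[0,0,0,0,0]]

```text
time: 17.33
eef_pos: [0.5601, 0.108, 0.1052]
tcp_rot: [0.96, -0.282, 0.001, -0.0]
contact_force: [-3.3, -1.2, 8.5]
opening: 0.175
```

```bash
python3 - <<'E'
from h import *
need([.5595,.107,.103],-32.7)
snap('wrist','w11');snap('scene','s11')
print(get_state()['dq'].round(4))
im=load('w11')['pixels'][:,:,::-1]
cv2.imwrite('pics/c11.png',cv2.resize(im[10:140,130:360],(800,452),interpolation=cv2.INTER_CUBIC))
E
```

```text
t 17.3333 p [0.5601 0.108  0.1052] yaw -32.72 zaxis [ 2.5e-03 -4.0e-04 -1.0e+00] F [-3.3 -1.2  8.5] op 0.175
shift units (current axes) [0.   0.03 0.05] turn -0.0
[ 0.0001  0.001   0.0002 -0.0007  0.0043 -0.0013]
```

View pics/c11.png

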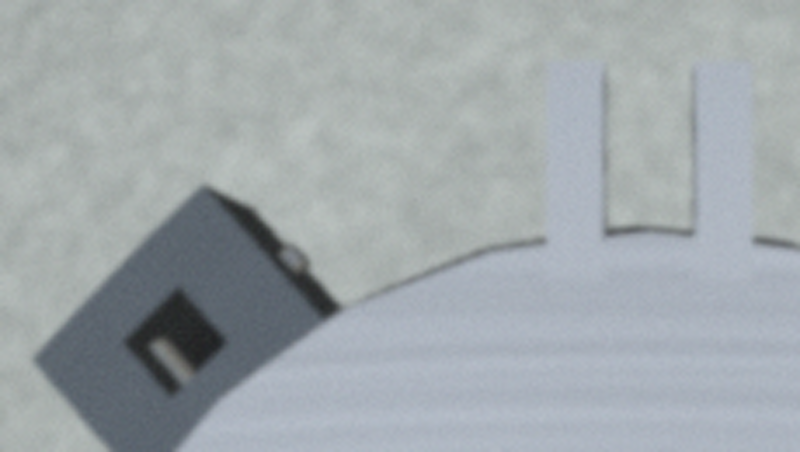

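View pics/s11.png

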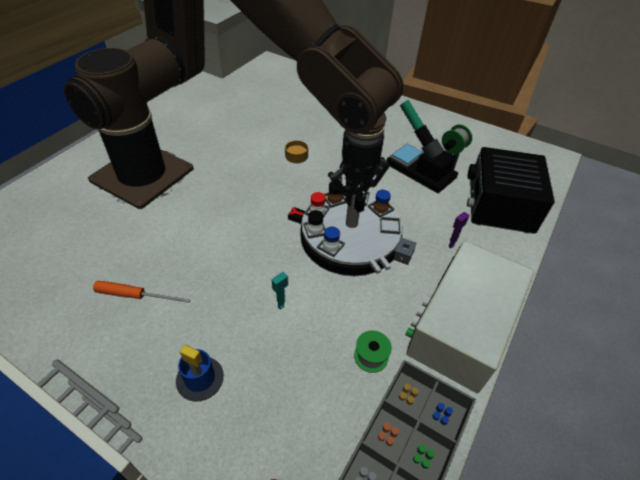

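The pin is upright in the cup (192,358), the red jar is at the arrow (317,198), and the bystanders haven't moved. The tool has turned 40.0° since the grasp and the arm is at rest. I hand in.

```bash
python3 -c "
from plant import sign_off;print(sign_off())"
```

```text
the job is handed in; nothing more can be done
None
```

The job is handed in, at about 17.4 s on the robot's clock. I pulled the yellow pin straight up out of its socket and set it shank down in the blue cup, touching down at about 7 N. I then gripped the black handle, turned the carousel −40° to bring the red-capped jar to the arrow, and kept gripping it.

**Last checks:**
- **Turn:** the tool turned 40.0° after the grasp, from yaw 7.28° to −32.72°. Before the last 0.5° trim, the fork measured 39.6° from the socket in the wrist camera, and the red cap had moved 39.8° in the scene camera.
- **Absolute angle:** my readings of the front direction disagree by a degree or two. The red cap came out 1.9° from the arrow's direction in the scene camera before the trim. I trusted the turn relative to the starting pose instead.
- **Hold:** the gripper opening is 0.175, about the handle's thickness. The force on the tool is about 9 N, and the arm is at rest.
- **Pin and bystanders:** the pin stands upright in the cup, and the spool, tin and screwdriver look unmoved.
- **Jars:** five of the six jars were seen standing in their pockets. The white-capped one was mostly hidden behind the gripper in the last pictures.

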